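# Height check of brass fittings on a gauging turntable

### The arm

A 6-joint arm with a two-finger parallel gripper is mounted at the origin on the work surface. World frame = base frame: x ahead of the robot, y to its left, z up, the work surface at z = 0. Lengths are in m, angles in rad, forces in N, time in s.
With the tool pointing down it reaches from about 0.25 to 0.725 m from the base axis. Payload 4 kg.
Tool frame: the origin (TCP) lies between the finger pads; the fingertips stand 22 mm ahead of it and the grasp point (between the pads) lies 3 mm ahead of it; z points along the fingers, y is the line along which they close (so a half turn about z gives the same grasp; the last joint's range is limited). The gripper opens to 85 mm and grips with 20 to 120 N. Pads are 22 mm wide; open, the fingers measure 114 mm over their backs; the gripper's body (76 mm by 85 mm) begins 54 mm behind the grasp point. The pads swing forward as they close: fully open they stand 13 mm farther back than shut.
Start: joints at [1.182, 0.241, 0.005, 1.335, 0, 1.571], TCP at [0.19, 0.463, 0.253] pointing down, gripper open.
Joint ranges: [-2.72, 2.72], [-1.05, 1.87], [-1.09, 1.28], [-1.99, 2.15], [-1.42, 1.44], [-3.14, 3.14]. Speed limits (rad/s): [2.79, 2.79, 3.14, 3.14, 3.14, 3.14].

### API

Orientations are given as [roll, pitch, yaw] about the fixed x, y, z axes, in that order (R = Rz(yaw) Ry(pitch) Rx(roll)).
In Python, from rig import get_state, get_image, sign_off gives the robot as it stands. The module is installed in compiled form; this text tells all that it offers.
- The arm moves only by the shell command python3 -m crank 'ROWS'. ROWS is text: rows parted by semicolons, each of 7 numbers parted by spaces: the shift along the tool's x, y, z in m, then the turn, a rotation vector about the tool's x, y, z in units of 6 degrees (1.0 is 6 degrees), then the closure, from -1 (fully open) to 1 (shut). A call has 1 to 20 rows; each row shifts and turns the commanded pose from where the row before left it, along the tool's axes as they then stand; what a row does not reach is not made up. A row lasts 1/8 s, in which the tool goes at most 62.5 mm and 10.7 degrees, less where a joint would pass 70% of its speed; a pose out of reach is approached as far as the arm can. A call is refused whole if a number of a shift passes 0.0625 or a number of a turn 1, either way. A call with a gripper value outside its range is refused whole. The fingers move at their own pace and stop on an object; the grip force is fixed at half the most. Time passes only in rows, so rows that do not move let the fingers close. It gives the time, the measured TCP pose, the force, the opening and the grip force at its end, in the units of the state.
- get_state(): the state, without advancing time (a new reading comes with each control period).
- get_image(name): name is "scene" or "side" or "wrist"; returns a dict with "color" (384x512x3 uint8, red, green, blue), "mtx" (3x3 intrinsics, pixels), "camera_from_world" (4x4, takes a point from world to camera coordinates). Camera axes: x right, y down, z forward; pixel columns grow to the right and rows downward; lengths in m; the calibration is good to about 2 mm. A picture is of the moment at which its call begins. There is no depth.
- sign_off(): hands the job in; it is judged then, once.
The state is a dict: "time_s": time; "joint_positions": joint angles; "joint_vel": joint speeds; "effort": joint torques, N m; "position": TCP position; "ee_rot": TCP orientation; "wrist_force": force on the tool from outside, world axes, zero at the start; "wrist_torque": the same for the moment, N m; "finger_gap": finger opening in m; "gripper_force": force on a finger pad.
Only numpy, scipy, OpenCV 4.12 (cv2) and the standard library are available. Lean on these libraries where they do the work, as an engineer would, in place of code of your own. Each camera call takes 0.05 s, during which the arm holds its last target. There are 200 camera calls.

### The job

Check the brass fittings on the bench: stand every one of them in the turntable nest ringed in its cap's colour, then turn the table by its hub anticlockwise (seen from above) through one full turn, stopping with each loaded nest under the gauge (blue, then red, then green; a colour may be missing) to press the orange knob down until the foot rests firmly on the cap and reads its height, then let it spring up. When the black line points at the gauge column again, stand all the fittings upright on the floor of the grey tray, leave the table there, and do not disturb the wrench, ball valve, tape reel and elbow lying about.

Things in the scene. Friction and masses are not known exactly. Their poses are not given: they have to be found in the camera images.
- fixture: fixed gauging fixture. Origin on the bench top under the turntable's axis, z up; its +x axis points from the turntable axis to the gauge column. Column 30 x 50 mm, 200 mm tall, centred 190 mm along +x; a blue bracket from it (137 to 157 mm high) carries the gauge plunger, whose vertical axis is 110 mm along +x from the turntable axis.
- turntable (a joint): angle (rad) of the steel turntable (290 mm diameter, top face 45 mm above the bench), growing anticlockwise seen from above. At 0, and after a full turn at 6.283, its black line points at the gauge column and the empty quarter is under the gauge; starts near 0. Blue nest under the gauge at 1.571, red at 3.142, green at 4.712. Stops at -0.4 and 6.7; stays where left.
- hub_top (a point): centre of the top of the square black hub in the middle of the turntable, used to turn it by hand: 36 x 36 mm, 50 mm tall above the platter (top 95 mm above the bench). Turns with the table; x is the direction of the black line; the hub's sides are square to x and y.
- plunger (a joint): travel of the sprung gauge plunger, m: 0 = fully up, grows as it is pushed down (up to 0.055). The foot is 75 mm above the platter at 0, so part height = 0.075 - value. A spring returns it; pushing takes 2 to 6 N.
- knob_top (a point): centre of the top of the orange push knob (32 mm diameter) on the plunger, 230 mm above the bench when up; press it straight down.
- foot (a point): centre of the underside of the gauge's round foot (20 mm diameter), 120 mm above the bench when up.
- fitting_blue: brass fitting with a blue cap, 48 mm tall: flange 44 mm diameter and 8 mm thick at the bottom, above it a 30 mm diameter body, the top 8 mm being the 29 mm blue plastic cap. Origin at the centre of its underside, z up. May be absent.
- fitting_red: brass fitting with a red cap, 40 mm tall: flange 44 mm diameter and 8 mm thick at the bottom, above it a 30 mm diameter body, the top 8 mm being the 29 mm red plastic cap. Origin at the centre of its underside, z up. May be absent.
- fitting_green: brass fitting with a green cap, 32 mm tall: flange 44 mm diameter and 8 mm thick at the bottom, above it a 30 mm diameter body, the top 8 mm being the 29 mm green plastic cap. Origin at the centre of its underside, z up. May be absent.
- nest_blue (a point): centre of the blue nest, on the platter's top face, 110 mm from its axis: a blue ring 4 mm high, inside diameter 52 mm, outside 63 mm, in which a fitting stands on the platter. Moves with the turntable.
- nest_red (a point): centre of the red nest, on the platter's top face, 110 mm from its axis: a red ring 4 mm high, inside diameter 52 mm, outside 63 mm, in which a fitting stands on the platter. Moves with the turntable.
- nest_green (a point): centre of the green nest, on the platter's top face, 110 mm from its axis: a green ring 4 mm high, inside diameter 52 mm, outside 63 mm, in which a fitting stands on the platter. Moves with the turntable.
- tray: fixed open grey tray, 270 x 160 mm (x, y), 40 mm tall, walls and floor 5 mm. Origin at the centre of its underside, x along its long side.
- wrench: steel wrench, a bystander to be left where it lies; origin at the underside
- ball_valve: brass ball valve with red lever, a bystander to be left where it lies; origin at the underside
- tape_reel: white reel of tape, 52 mm diameter, a bystander to be left where it lies; origin at the underside
- elbow: brass pipe elbow, 45 mm tall, a bystander to be left where it lies; origin at the underside
There are look-alikes about, which are no part of the job. Leave any pink look-alike of the fitting_blue alone.

How it is judged:
On the way, in this order (a step that is already met when the one before it is completed fails the run):
1. every fitting present stands flat in the nest of its own colour, all at once (horizontal distance between fitting_blue and nest_blue below 0.008 m and z of fitting_blue in the frame of nest_blue between -0.004 and 0.003 m and angle between each of fitting_blue, fitting_red, fitting_green's own z axis and vertical below 0.06 rad and horizontal distance between fitting_red and nest_red below 0.008 m and z of fitting_red in the frame of nest_red between -0.004 and 0.003 m and horizontal distance between fitting_green and nest_green below 0.008 m and z of fitting_green in the frame of nest_green between -0.004 and 0.003 m), for 0.2 s.
2. the gauge foot is pressed down on the blue fitting (within 10 mm of its centre) standing on the platter, so that the gauge reads 48 mm within 3 mm (horizontal distance between fitting_blue and foot below 0.01 m and z of foot in the frame of fitting_blue between 0.045 and 0.051 m and z of fitting_blue in the frame of nest_blue below 0.003 m and contact force between plunger and fitting_blue above 0.5 N), for 0.2 s.
3. the gauge foot is pressed down on the red fitting (within 10 mm of its centre) standing on the platter, so that the gauge reads 40 mm within 3 mm (horizontal distance between fitting_red and foot below 0.01 m and z of foot in the frame of fitting_red between 0.037 and 0.043 m and z of fitting_red in the frame of nest_red below 0.003 m and contact force between plunger and fitting_red above 0.5 N), for 0.2 s.
4. the gauge foot is pressed down on the green fitting (within 10 mm of its centre) standing on the platter, so that the gauge reads 32 mm within 3 mm (horizontal distance between fitting_green and foot below 0.01 m and z of foot in the frame of fitting_green between 0.029 and 0.035 m and z of fitting_green in the frame of nest_green below 0.003 m and contact force between plunger and fitting_green above 0.5 N), for 0.2 s.
5. the turntable has gone on, anticlockwise, to one full turn (black line back at the column within 0.25 rad) with the gauge up (value of joint turntable between 6.033 and 6.533 rad and value of joint plunger below 0.004 m), for 0.2 s.
At the end, for the whole second after the job is handed in: Every fitting present stands upright (within 0.2 rad) and at rest on the tray's floor, its centre inside the walls; the turntable is at one full turn (6.283 within 0.25 rad) and the gauge plunger is up (under 4 mm) (all of step 5 and x of fitting_blue in the frame of tray between -0.13 and 0.13 m and y of fitting_blue in the frame of tray between -0.075 and 0.075 m and z of each of fitting_blue, fitting_red, fitting_green in the frame of tray below 0.012 m and angle between each of fitting_blue, fitting_red, fitting_green's own z axis and vertical below 0.2 rad and linear speed of each of fitting_blue, fitting_red, fitting_green below 0.02 m/s and x of fitting_red in the frame of tray between -0.13 and 0.13 m and y of fitting_red in the frame of tray between -0.075 and 0.075 m and x of fitting_green in the frame of tray between -0.13 and 0.13 m and y of fitting_green in the frame of tray between -0.075 and 0.075 m); the robot touches nothing.
It fails at once if the wrench is moved more than 30 mm (distance of wrench from where it was at the start of the episode above 0.03 m).
It fails at once if the ball_valve is moved more than 30 mm (distance of ball_valve from where it was at the start of the episode above 0.03 m).
It fails at once if the tape_reel is moved more than 30 mm (distance of tape_reel from where it was at the start of the episode above 0.03 m).
It fails at once if the elbow is moved more than 30 mm (distance of elbow from where it was at the start of the episode above 0.03 m).
Of fitting_blue, fitting_red, fitting_green only 2 to 3 are there at a start; the rules pass over those that are not, and their reading is None.
At some moment in a run one of fitting_blue, fitting_red, fitting_green may be knocked a few centimetres aside while the robot is not near it.
It also fails if it takes over 210 s, if anything falls off the work surface, if the arm or the gripper's body presses on something with over 40 N, if the wrist force passes 120 N, or if a joint passes its speed limit or range.

## Working session

There is one attempt and no reset: what is moved stays moved. The work goes in short steps, Python scripts to look and compute and a shell command to move; the robot and the scene stay as the last step left them, time stands still between calls to the robot, and variables do not carry over. Pictures are saved under pics/ and viewed, at most 14 in all, crops included, and the job is handed in when it is done.

```bash
mkdir -p pics; ls; cat > h.py <<'E'
import numpy as np, cv2
from rig import get_state, get_image
def shot(n,f):
    im=get_image(n); c=cv2.cvtColor(im["color"],cv2.COLOR_RGB2BGR); cv2.imwrite("pics/raw_"+f,c); np.savez("pics/"+f+".npz",K=im["mtx"],T=im["camera_from_world"]); return c
def save(c,f): cv2.imwrite("pics/"+f,c)
def world(f,u,v,z):
    d=np.load("pics/"+f+".npz"); K,T=d["K"],d["T"]; R,t=T[:3,:3],T[:3,3]
    r=R.T@np.linalg.solve(K,[u,v,1.]); o=-R.T@t
    return o+r*(z-o[2])/r[2]
def pix(f,p):
    d=np.load("pics/"+f+".npz"); q=d["K"]@(d["T"][:3,:3]@np.array(p,float)+d["T"][:3,3]); return q[:2]/q[2]
E
python3 - <<'E'
from h import *
for n in ("scene","side"):
    c=shot(n,n+"0.png"); save(cv2.resize(c,(800,600),interpolation=cv2.INTER_CUBIC),n+"0.png")
    d=np.load("pics/"+n+"0.png.npz");T=d["T"];print(n,-T[:3,:3].T@T[:3,3],T[2,:3])
s=get_state();print(s)
E
```

```text
pics
scene [ 1.19268913 -0.56907622  1.06343424] [-0.52620377  0.50327522 -0.68543682]
side [0.28539211 0.63557577 0.89887482] [ 0.22053313 -0.5600994  -0.79853228]
{'time_s': 0.1, 'joint_positions': array([ 1.18201197e+00,  2.41344339e-01,  3.88440287e-03,  1.33517673e+00,
       -1.31200836e-05,  1.57082843e+00]), 'joint_vel': array([ 0.00048279, -0.00312291,  0.00334836,  0.00081887, -0.00084771,
        0.00105307]), 'effort': array([ 5.55555926e-04, -3.73138225e+01,  2.53009808e+01,  1.08406960e-02,
        7.34289642e-05,  1.15201348e-05]), 'position': array([0.18934447, 0.462218  , 0.25250829]), 'ee_rot': array([-3.13975232e+00,  1.31791493e-05,  2.75277621e+00]), 'wrist_force': array([-0.6228543 , -0.02116434, -0.46539464]), 'wrist_torque': array([ 0.00219472,  0.0377693 , -0.01737289]), 'gripper_force': 0.0, 'finger_gap': 0.08526155285057166}
```

View pics/scene0.png

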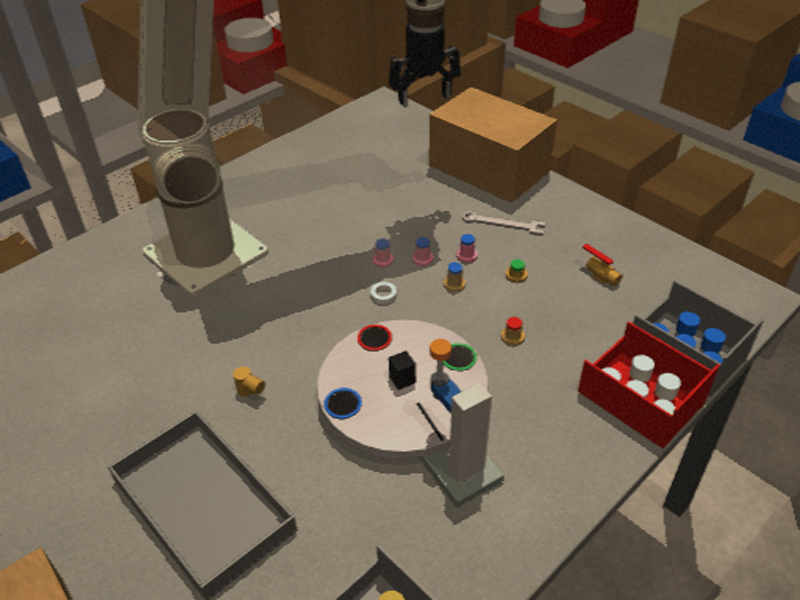

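View pics/side0.png

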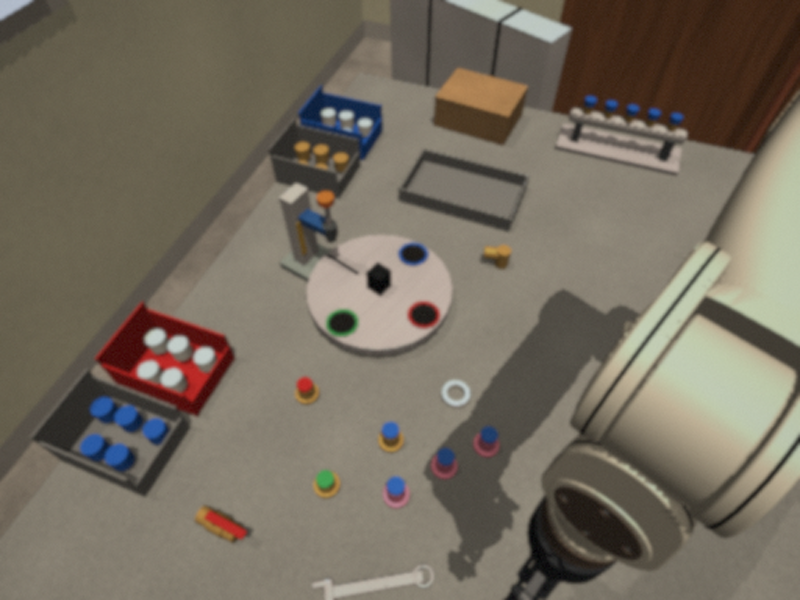

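The blue candidates in the scene picture are brass (455,277) and three pink-bodied ones at (383,251), (423,250) and (467,247), plus blue caps in a bin at (690,325). Red is brass at (513,330), with the ball valve lever at (597,255). Green is brass at (517,270). I choose the three brass-bodied ones and check them in a close crop.

```bash
python3 - <<'E'
from h import *
c=cv2.imread("pics/raw_scene0.png"); k=cv2.resize(c[145:320,195:395],(800,700),interpolation=cv2.INTER_CUBIC)
save(cv2.resize(c[145:225,230:350],(780,520),interpolation=cv2.INTER_CUBIC),"crop1.png")   # 6.5x
save(cv2.resize(c[200:320,195:335],(700,600),interpolation=cv2.INTER_CUBIC),"crop2.png")  # 5x
E
```

```text
(no output)
```

View pics/crop1.png

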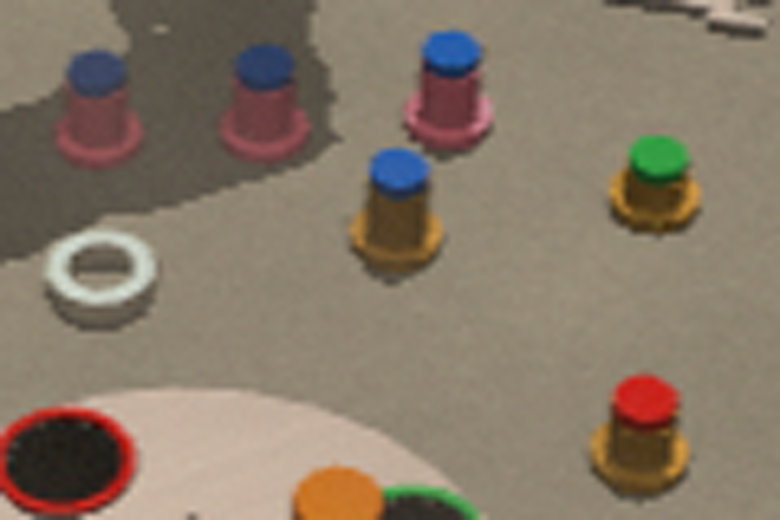

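View pics/crop2.png

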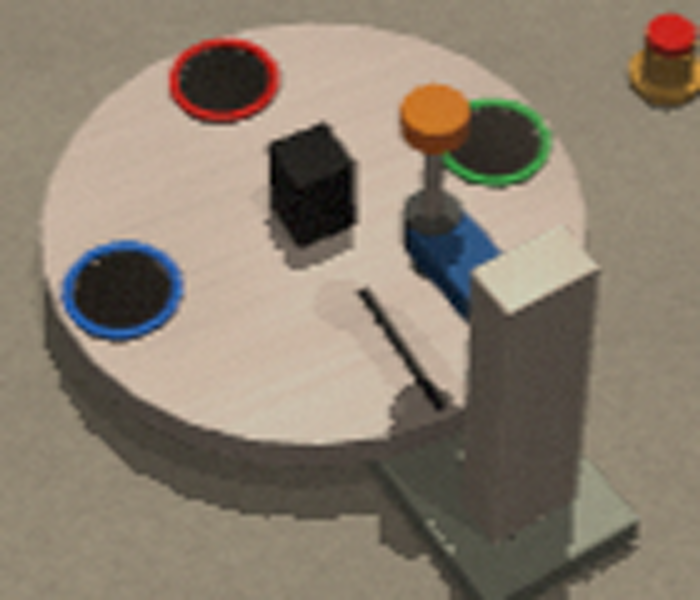

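The crop confirms three brass-bodied fittings: blue cap at (399,168), red (645,400) and green (659,158). The other three blue-capped ones are pink. Next I turn the readings into positions.

```bash
python3 - <<'E'
from h import *
np.set_printoptions(precision=4,suppress=True)
S="scene0.png";D="side0.png"
c1=lambda u,v:(230+u/6.5-.4,145+v/6.5-.4)
c2=lambda u,v:(195+u/5-.4,200+v/5-.4)
e=lambda u,v:(u/1.5625-.2,v/1.5625-.2)
A={"blue":(c1(399,172),.045,e(391,430)),"red":(c1(645,402),.037,e(305,384)),"green":(c1(659,159),.029,e(325,480)),
"nred":(c2(224,80),.048,e(424,314)),"nblue":(c2(122,290),.048,e(413,253)),"ngreen":(c2(495,142),.048,e(342,322)),
"hub":(c2(312,155),.095,e(379,271)),"knob":(c2(435,105),.23,e(325,197)),"col":(c2(535,270),.2,e(295,193)),
"reel":(c1(101,270),.012,e(456,393)),"tr1":(e(196,415),.04,e(527,184)),"tr2":(e(296,522),.04,e(424,153)),"tr3":(e(208,597),.04,e(401,187)),"tr4":(e(110,468),.04,e(505,226)),
"elbow":(e(250,380),.02,e(499,256)),"pinkR":(e(467,243),.045,e(396,488)),"pinkM":(e(423,245),.045,e(445,460)),"pinkL":(e(383,246),.045,e(488,437)),"wr1":(e(470,218),.005,e(425,575)),"valve":(e(602,265),.02,e(220,524))}
for k,(p,z,q) in A.items():
    a=world(S,*p,z);b=world(D,*q,z);print(k,a[:2],b[:2],"d",(a-b)[:2])
E
```

```text
blue [0.4363 0.2945] [0.4365 0.2945] d [-0.0003  0.    ]
red [0.6108 0.2655] [0.6115 0.2648] d [-0.0008  0.0007]
green [0.5066 0.4026] [0.5069 0.4041] d [-0.0003 -0.0015]
nred [0.4634 0.0539] [0.4628 0.0551] d [ 0.0005 -0.0012]
nblue [ 0.5347 -0.084 ] [ 0.5356 -0.0835] d [-0.0009 -0.0006]
ngreen [0.6017 0.1263] [0.6015 0.1271] d [ 0.0002 -0.0008]
hub [0.5682 0.021 ] [0.5669 0.0223] d [ 0.0013 -0.0013]
knob [ 0.6732 -0.001 ] [ 0.6745 -0.    ] d [-0.0013 -0.001 ]
col [ 0.7536 -0.0209] [ 0.7495 -0.0188] d [ 0.0041 -0.0022]
reel [0.3592 0.1728] [0.359  0.1745] d [ 0.0001 -0.0017]
tr1 [ 0.3781 -0.267 ] [ 0.3632 -0.3848] d [0.0149 0.1178]
tr2 [ 0.6471 -0.2731] [ 0.6251 -0.4082] d [0.022  0.1351]
tr3 [ 0.6512 -0.4284] [ 0.6342 -0.2729] d [ 0.017  -0.1555]
tr4 [ 0.3705 -0.4192] [ 0.3773 -0.2344] d [-0.0068 -0.1848]
elbow [ 0.3643 -0.1515] [ 0.3693 -0.1634] d [-0.005   0.0119]
pinkR [0.4025 0.3668] [0.3945 0.3805] d [ 0.008  -0.0137]
pinkM [0.3434 0.2996] [0.3373 0.3113] d [ 0.0061 -0.0117]
pinkL [0.288  0.2405] [0.2835 0.2496] d [ 0.0045 -0.0091]
wr1 [0.3189 0.4714] [0.3134 0.4728] d [ 0.0055 -0.0014]
valve [0.622  0.5287] [0.6309 0.5204] d [-0.0089  0.0083]
```

```bash
python3 -m crank '0 0 0 0 0 -.93 -.4; 0 0 0 0 0 -.93 -.4; 0 0 0 0 0 -.93 -.4; 0 0 0 0 0 -.92 -.4; 0 0 0 0 0 0 -.4'; python3 -c "
from rig import get_state as g;s=g();print(s['joint_positions'],s['position'],s['ee_rot'],s['finger_gap'])"
```

```text
time_s: 0.72
position: [0.1894, 0.4624, 0.2528]
ee_rot: [-3.141, -0.0, 3.14]
wrist_force: [-0.4, 0.1, 0.6]
finger_gap: 0.0597
gripper_force: 0.0
[1.18200996e+00 2.41032943e-01 4.34163522e-03 1.33515943e+00
 1.65484903e-05 1.18342263e+00] [0.18941974 0.46242116 0.25283842] [-3.14062262e+00 -4.13633539e-04  3.14017977e+00] 0.059666849863254635
```

```bash
python3 -m crank '-.0412 -.028 0 0 0 0 -.4; -.0412 -.028 0 0 0 0 -.4; -.0412 -.028 0 0 0 0 -.4; -.0412 -.028 0 0 0 0 -.4; -.0412 -.028 0 0 0 0 -.4; -.0411 -.0279 0 0 0 0 -.4; 0 0 .05 0 0 0 -.4; 0 0 .05 0 0 0 -.4; 0 0 .03 0 0 0 -.4; 0 0 0 0 0 0 -.4; 0 0 0 0 0 0 -.4'; python3 - <<'E'
from h import *
c=shot("wrist","w1.png"); print(pix("w1.png",[.4365,.2945,.048]),pix("w1.png",[.4365,.2945,0])); save(cv2.resize(c,(768,576)),"w1.png")
E
```

```text
time_s: 2.1
position: [0.4373, 0.2953, 0.1245]
ee_rot: [3.141, 0.001, 3.141]
wrist_force: [0.4, 0.7, 0.9]
finger_gap: 0.0596
gripper_force: 0.0
[254.18763969 211.6700003 ] [254.20561607 191.72868071]
```

View pics/w1.png

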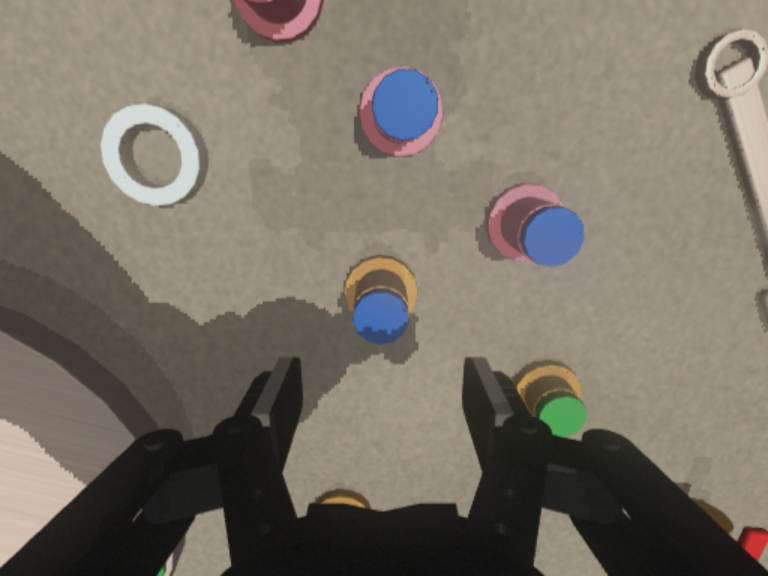

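The wrist view shows the brass blue fitting with its cap at (381,315), as predicted, and the fingers clear of the pink ones.

```bash
python3 -m crank '.0008 -.0008 .03 0 0 0 -.4; 0 0 .03 0 0 0 -.4; 0 0 .0265 0 0 0 -.4; 0 0 0 0 0 0 -.4; 0 0 0 0 0 0 1; 0 0 0 0 0 0 1; 0 0 0 0 0 0 1; 0 0 0 0 0 0 1; 0 0 0 0 0 0 1; 0 0 0 0 0 0 1; 0 0 -.02 0 0 0 1; 0 0 -.05 0 0 0 1; 0 0 -.05 0 0 0 1; 0 0 0 0 0 0 1'
```

```text
time_s: 3.9
position: [0.4387, 0.2959, 0.1621]
ee_rot: [3.135, 0.009, 3.141]
wrist_force: [0.2, 0.0, -2.0]
finger_gap: 0.0283
gripper_force: 59.4
```

```bash
python3 -m crank '-.011 -.042 0 0 0 0 1; -.011 -.042 0 0 0 0 1; -.011 -.042 0 0 0 0 1; -.011 -.042 0 0 0 0 1; -.011 -.042 0 0 0 0 1; -.011 -.042 0 0 0 0 1; -.011 -.042 0 0 0 0 1; -.011 -.042 0 0 0 0 1; -.0107 -.0423 0 0 0 0 1; 0 0 0 0 0 0 1; 0 0 .045 0 0 0 1; 0 0 0 0 0 0 1; 0 0 0 0 0 0 1'; python3 -c "
from rig import get_state as g;s=g();print(s['joint_positions'],s['position'],s['ee_rot'],s['wrist_force'])"
```

```text
time_s: 5.52
position: [0.5342, -0.0837, 0.1123]
ee_rot: [3.141, -0.001, -3.141]
wrist_force: [0.3, -0.1, -1.5]
finger_gap: 0.0284
gripper_force: 59.6
[-1.55562586e-01  4.21683821e-01 -1.22043426e-01  1.02766527e+00
  1.41315486e-04 -1.56199566e-01] [ 0.53424757 -0.08374562  0.11225111] [ 3.14136031e+00 -5.66948841e-04 -3.14095565e+00] [ 0.27581431 -0.09175056 -1.52150281]
```

```bash
python3 -m crank '-.001 0 .014 0 0 0 1; 0 0 .014 0 0 0 1; 0 0 .001 0 0 0 1; 0 0 0 0 0 0 1; 0 0 0 0 0 0 1'
```

```text
time_s: 6.15
position: [0.5358, -0.0844, 0.083]
ee_rot: [3.142, 0.001, 3.141]
wrist_force: [0.9, 0.7, 1.2]
finger_gap: 0.0282
gripper_force: 62.2
```

```bash
cat >> h.py <<'E'
def find(f,c=None):
    "cap blobs by colour: world xy at cap height on bench"
    c=cv2.imread("pics/raw_"+f); h=cv2.cvtColor(c,cv2.COLOR_BGR2HSV)
    for n,(a,b),zs in (("blue",(100,125),(.045,.09)),("red",(0,4),(.037,.082)),("green",(50,75),(.029,.074))):
        m=cv2.inRange(h,(a,130,60),(b,255,255)); k,l,s,q=cv2.connectedComponentsWithStats(m)
        for i in range(1,k):
            if 12<s[i,4]<400:
                w=[world(f,*q[i],z)[:2].round(4) for z in zs]
                if .25<w[0][0]<.72 and -.45<w[0][1]<.45: print(n,s[i,4],q[i].round(1),*w)
E
python3 -m crank '0 0 0 0 0 0 -.4; 0 0 0 0 0 0 -.4; 0 0 0 0 0 0 -.4; 0 0 -.04 0 0 0 -.4; 0 0 -.04 0 0 0 -.4; 0 0 -.04 0 0 0 -.4; -.0084 .0388 0 0 0 0 -.4; -.0084 .0388 0 0 0 0 -.4; -.0084 .0388 0 0 0 0 -.4; -.0084 .0388 0 0 0 0 -.4; -.0084 .0388 0 0 0 0 -.4; -.0084 .0388 0 0 0 0 -.4; -.0084 .0388 0 0 0 0 -.4; -.0084 .0388 0 0 0 0 -.4; -.0084 .0388 0 0 0 0 -.4; 0 0 .05 0 0 0 -.4; 0 0 0 0 0 0 -.4; 0 0 0 0 0 0 -.4'; python3 - <<'E'
from h import *
shot("scene","s2.png");find("s2.png");shot("side","d2.png");print("side");find("d2.png")
E
```

```text
time_s: 8.4
position: [0.6113, 0.2644, 0.1537]
ee_rot: [-3.142, 0.0, 3.141]
wrist_force: [-0.3, 0.2, 1.3]
finger_gap: 0.06
gripper_force: 0.0
blue 47 [299.  152.8] [0.3949 0.3767] [0.4302 0.3349]
blue 31 [244.4 155.2] [0.2794 0.2462] [0.3198 0.2102]
blue 38 [270.3 154.5] [0.3357 0.3066] [0.3735 0.2679]
blue 174 [218.3 254.1] [ 0.5229 -0.0764] [ 0.5525 -0.0982]
blue 120 [286.1 250.1] [0.6384 0.0577] [0.6629 0.03  ]
red 64 [328.6 206.4] [0.6102 0.2652] [0.6358 0.2286]
red 112 [239.5 215.8] [0.4561 0.0603] [0.4884 0.0327]
green 26 [292.  234.5] [0.6036 0.1187] [0.6292 0.0888]
side
blue 37 [264.1 152.5] [ 0.5507 -0.1247] [ 0.5368 -0.0846]
blue 74 [312.6 277.9] [0.2835 0.2449] [0.2836 0.2655]
blue 74 [284.7 291.7] [0.3391 0.3051] [0.3362 0.3225]
blue 81 [252.8 310.5] [0.3968 0.3773] [0.391  0.3909]
red 81 [271.2 201.5] [0.4642 0.0503] [0.4548 0.0809]
red 72 [194.3 245.4] [0.6136 0.2649] [0.5965 0.2843]
green 61 [207.6 306.3] [0.5081 0.4026] [0.4965 0.4146]
```

```bash
python3 -m crank '0 .0006 .05 0 0 0 -.4; 0 0 .05 0 0 0 -.4; 0 0 .0175 0 0 0 -.4; 0 0 0 0 0 0 -.4; 0 0 0 0 0 0 1; 0 0 0 0 0 0 1; 0 0 0 0 0 0 1; 0 0 0 0 0 0 1; 0 0 0 0 0 0 1; 0 0 0 0 0 0 1; 0 0 -.02 0 0 0 1; 0 0 -.05 0 0 0 1; 0 0 -.05 0 0 0 1; 0 0 0 0 0 0 1; 0 0 0 0 0 0 1'
```

```text
time_s: 10.38
position: [0.6109, 0.2653, 0.1555]
ee_rot: [3.141, 0.0, 3.141]
wrist_force: [-0.5, 0.0, -2.0]
finger_gap: 0.028
gripper_force: 59.3
```

```bash
python3 -m crank '.0246 -.0351 0 0 0 0 1; .0246 -.0351 0 0 0 0 1; .0246 -.0351 0 0 0 0 1; .0246 -.0351 0 0 0 0 1; .0246 -.0351 0 0 0 0 1; .0247 -.0353 0 0 0 0 1; 0 0 0 0 0 0 1; 0 0 .03 0 0 0 1; 0 0 .03 0 0 0 1; 0 0 .01 0 0 0 1; 0 0 0 0 0 0 1; 0 0 .004 0 0 0 1; 0 0 0 0 0 0 1; 0 0 0 0 0 0 1'
```

```text
time_s: 12.12
position: [0.4641, 0.0554, 0.0834]
ee_rot: [3.14, 0.002, -3.141]
wrist_force: [-4.2, 0.1, 13.5]
finger_gap: 0.0276
gripper_force: 61.1
```

```bash
python3 - <<'E'
from h import *
a=shot("scene","s3.png");b=shot("side","d3.png");f=lambda c,x,y:cv2.resize(c[y:y+100,x:x+80],(400,500),interpolation=cv2.INTER_CUBIC)
save(np.hstack([f(a,200,160),f(b,230,140)]),"c3.png")
E
```

```text
(no output)
```

View pics/c3.png

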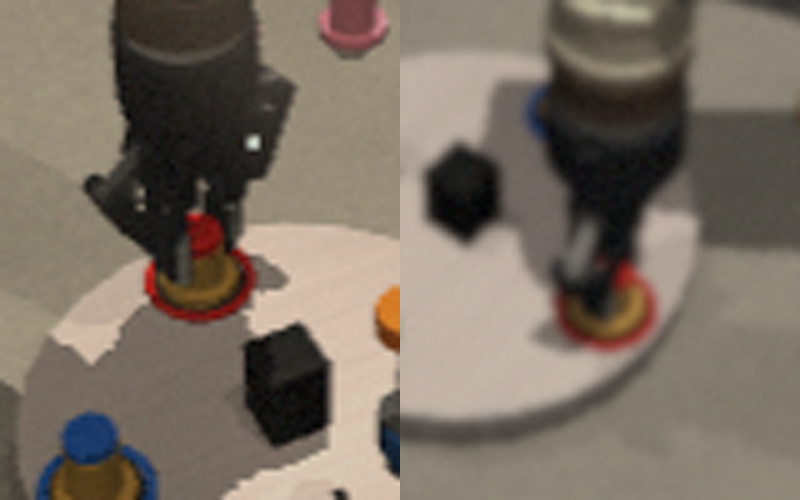

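The scene half shows the red fitting's flange inside the red ring, around (200,280), with dark floor visible all round. I release it and go to green.

```bash
python3 -m crank '0 0 -.001 0 0 0 -.4; 0 0 0 0 0 0 -.4; 0 0 0 0 0 0 -.4; 0 0 -.04 0 0 0 -.4; 0 0 -.04 0 0 0 -.4; 0 0 -.04 0 0 0 -.4; -.0049 .0388 0 0 0 0 -.4; -.0049 .0388 0 0 0 0 -.4; -.0049 .0388 0 0 0 0 -.4; -.0049 .0388 0 0 0 0 -.4; -.0049 .0388 0 0 0 0 -.4; -.0049 .0388 0 0 0 0 -.4; -.0049 .0388 0 0 0 0 -.4; -.0049 .0388 0 0 0 0 -.4; -.0051 .0386 0 0 0 0 -.4; 0 0 .05 0 0 0 -.4; 0 0 0 0 0 0 -.4; 0 0 0 0 0 0 -.4'; python3 - <<'E'
from h import *
shot("scene","s4.png");find("s4.png");shot("side","d4.png");print("side");find("d4.png")
shot("wrist","w4.png")
h=cv2.cvtColor(cv2.imread("pics/raw_w4.png"),cv2.COLOR_BGR2HSV);m=cv2.inRange(h,(50,130,60),(75,255,255));k,l,s,q=cv2.connectedComponentsWithStats(m)
i=1+s[1:,4].argmax();print(s[i,4],world("w4.png",*q[i],.031))
E
```

```text
time_s: 14.48
position: [0.5079, 0.4033, 0.153]
ee_rot: [-3.141, -0.0, 3.141]
wrist_force: [-0.6, -0.2, 1.2]
finger_gap: 0.0596
gripper_force: 0.0
blue 47 [299.  152.8] [0.3949 0.3767] [0.4302 0.3349]
blue 31 [244.4 155.2] [0.2794 0.2462] [0.3198 0.2102]
blue 38 [270.3 154.5] [0.3357 0.3066] [0.3735 0.2679]
blue 177 [218.2 253.9] [ 0.5222 -0.0761] [ 0.5518 -0.0979]
blue 116 [286.1 250.2] [0.6387 0.0573] [0.6631 0.0297]
red 75 [237.3 206.4] [0.4245 0.0812] [0.4582 0.0527]
red 83 [241.4 218. ] [0.4661 0.0583] [0.4979 0.0308]
green 48 [330.6 169.1] [0.5061 0.4016] [0.5359 0.3594]
green 14 [296.2 221. ] [0.578  0.1638] [0.6048 0.1319]
green 40 [294.  233.9] [0.606 0.124] [0.6315 0.0939]
side
blue 72 [312.6 277.9] [0.2835 0.2449] [0.2836 0.2655]
blue 74 [284.7 291.7] [0.3391 0.3051] [0.3362 0.3225]
blue 80 [252.9 310.5] [0.3968 0.3771] [0.3909 0.3908]
red 103 [270.2 198.4] [0.4706 0.0405] [0.4609 0.0715]
green 63 [207.6 306.3] [0.5082 0.4027] [0.4966 0.4148]Traceback (most recent call last):
  File "<stdin>", line 5, in <module>
ValueError: attempt to get argmax of an empty sequence
```

```bash
python3 -m crank '.0006 -.0005 .05 0 0 0 -.4; 0 0 .05 0 0 0 -.4; 0 0 .019 0 0 0 -.4; 0 0 0 0 0 0 -.4; 0 0 0 0 0 0 1; 0 0 0 0 0 0 1; 0 0 0 0 0 0 1; 0 0 0 0 0 0 1; 0 0 0 0 0 0 1; 0 0 0 0 0 0 1; 0 0 -.02 0 0 0 1; 0 0 -.05 0 0 0 1; 0 0 -.05 0 0 0 1; 0 0 0 0 0 0 1; 0 0 0 0 0 0 1'
```

```text
time_s: 16.5
position: [0.5067, 0.4029, 0.1531]
ee_rot: [-3.141, -0.0, 3.141]
wrist_force: [-0.4, -0.3, -2.6]
finger_gap: 0.0271
gripper_force: 59.4
```

```bash
python3 -m crank '-.0135 -.0394 0 0 0 0 1; -.0135 -.0394 0 0 0 0 1; -.0135 -.0394 0 0 0 0 1; -.0135 -.0394 0 0 0 0 1; -.0135 -.0394 0 0 0 0 1; -.0135 -.0394 0 0 0 0 1; -.0138 -.0394 0 0 0 0 1; 0 0 0 0 0 0 1; 0 0 .03 0 0 0 1; 0 0 .03 0 0 0 1; 0 0 .01 0 0 0 1; 0 0 0 0 0 0 1; 0 0 .002 0 0 0 1; 0 0 0 0 0 0 1; 0 0 0 0 0 0 1'
```

```text
time_s: 18.38
position: [0.6018, 0.1274, 0.0813]
ee_rot: [3.142, -0.0, 3.142]
wrist_force: [-0.6, -0.7, -2.3]
finger_gap: 0.0275
gripper_force: 59.8
```

```bash
python3 -m crank '0 0 .002 0 0 0 1; 0 0 0 0 0 0 1; 0 0 0 0 0 0 -.4; 0 0 0 0 0 0 -.4; 0 0 0 0 0 0 -.4; 0 0 -.04 0 0 0 -.4; 0 0 -.04 0 0 0 -.4; 0 0 -.04 0 0 0 -.6; .0112 -.0351 0 0 0 0 -.6; .0112 -.0351 0 0 0 0 -.6; .0112 -.035 0 0 0 0 -.6; 0 0 0 0 0 .98 -.6; 0 0 0 0 0 .98 -.6; 0 0 0 0 0 .97 -.6; 0 0 0 0 0 0 -.6; 0 0 0 0 0 0 -.6'; python3 - <<'E'
from h import *
a=shot("scene","s5.png");b=shot("side","d5.png");f=lambda c,x,y:cv2.resize(c[y:y+100,x:x+130],(780,600),interpolation=cv2.INTER_CUBIC)
save(np.vstack([cv2.resize(a[190:290,195:325],(520,300)),cv2.resize(b[140:240,175:305],(520,300))]),"c5.png")
E
```

```text
time_s: 20.38
position: [0.5682, 0.0221, 0.1992]
ee_rot: [-3.142, -0.0, 2.836]
wrist_force: [0.9, 0.6, -0.9]
finger_gap: 0.0687
gripper_force: 0.0
```

View pics/c5.png

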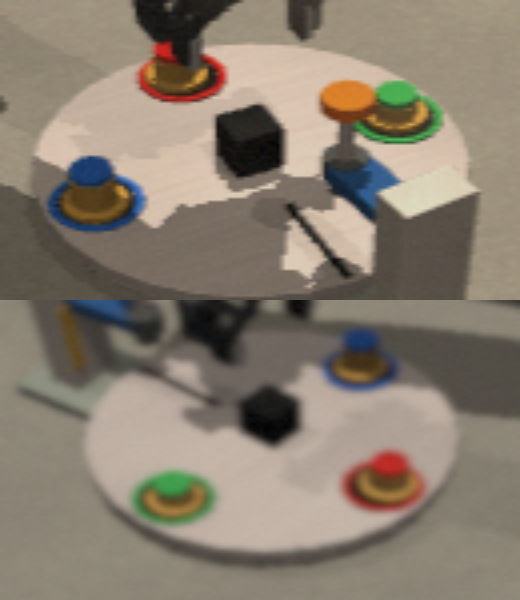

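All three stand inside their own rings (scene half: blue (92,195), red (175,70), green (398,112)). Next I grip the hub.

```bash
python3 -m crank '0 0 .05 0 0 0 -.6; 0 0 .05 0 0 0 -.6; 0 0 .015 0 0 0 -.6; 0 0 0 0 0 0 -.6; 0 0 0 0 0 0 1; 0 0 0 0 0 0 1; 0 0 0 0 0 0 1; 0 0 0 0 0 0 1; 0 0 0 0 0 0 1'
```

```text
time_s: 21.6
position: [0.5698, 0.0216, 0.0868]
ee_rot: [3.141, 0.005, 2.834]
wrist_force: [-0.7, -0.6, 6.6]
finger_gap: 0.0351
gripper_force: 62.7
```

```bash
python3 -m crank '0 0 0 0 0 -.5 1; 0 0 0 0 0 -.9 1; 0 0 0 0 0 -1 1; 0 0 0 0 0 -1 1; 0 0 0 0 0 -1 1; 0 0 0 0 0 -1 1; 0 0 0 0 0 -1 1; 0 0 0 0 0 -1 1; 0 0 0 0 0 -1 1; 0 0 0 0 0 -1 1; 0 0 0 0 0 -1 1; 0 0 0 0 0 -1 1; 0 0 0 0 0 -1 1; 0 0 0 0 0 -1 1; 0 0 0 0 0 -1 1; 0 0 0 0 0 -.9 1; 0 0 0 0 0 -.6 1; 0 0 0 0 0 0 1; 0 0 0 0 0 0 1'; python3 - <<'E'
from h import *
shot("scene","s6.png");find("s6.png");shot("side","d6.png");print("side");find("d6.png")
print(get_state()["joint_positions"])
E
```

```text
time_s: 23.98
position: [0.5691, 0.023, 0.0868]
ee_rot: [-3.139, 0.003, -1.783]
wrist_force: [-1.5, 1.9, 7.3]
finger_gap: 0.035
gripper_force: 62.9
blue 47 [299.  152.8] [0.3949 0.3767] [0.4302 0.3349]
blue 119 [286.  250.2] [0.6384 0.057 ] [0.6629 0.0294]
blue 78 [280.4 260.7] [0.6518 0.022 ] [ 0.6757 -0.0041]
blue 64 [275.5 274.9] [ 0.6739 -0.0189] [ 0.6968 -0.0432]
red 195 [220.2 257.5] [ 0.5296 -0.0764] [ 0.5587 -0.098 ]
green 122 [235.6 215. ] [0.4404 0.0594] [0.4731 0.0321]
side
blue 40 [212.2 159.6] [ 0.6991 -0.0351] [6.773e-01 2.000e-04]
blue 73 [312.5 277.9] [0.2836 0.245 ] [0.2837 0.2656]
blue 74 [284.7 291.7] [0.3391 0.3051] [0.3362 0.3225]
blue 81 [252.8 310.5] [0.3968 0.3773] [0.391  0.3909]
red 40 [261.5 152.7] [ 0.561  -0.1277] [ 0.5466 -0.0879]
red 19 [267.2 164.3] [ 0.5255 -0.0857] [ 0.513 -0.048]
green 34 [273.  193.3] [0.4709 0.0133] [0.4613 0.0455]
[ 0.03944862  0.49591247 -0.07519736  0.99657545  0.00184537 -1.31956457]
```

```bash
python3 -m crank '0 0 0 0 0 0 -.6; 0 0 0 0 0 0 -.6; 0 0 0 0 0 0 -.6; 0 0 -.05 0 0 0 -.6; 0 0 -.05 0 0 0 -.6; 0 0 -.05 0 0 0 -.6; 0 0 -.05 0 0 0 1; 0 0 0 0 0 1 1; 0 0 0 0 0 1 1; 0 0 0 0 0 1 1; 0 0 0 0 0 1 1; 0 0 0 0 0 1 1; 0 0 0 0 0 1 1; 0 0 0 0 0 1 1; 0 0 0 0 0 1 1; 0 0 0 0 0 1 1; 0 0 0 0 0 1 1; 0 0 0 0 0 1 1; 0 0 0 0 0 1 1; 0 0 0 0 0 .97 1'; python3 - <<'E'
from h import *
s=get_state();print(s["joint_positions"],s["ee_rot"])
shot("scene","s7.png");find("s7.png");shot("side","d7.png");print("side");find("d7.png")
for f,n in(("s7.png","s"),("d7.png","d")):
    h=cv2.cvtColor(cv2.imread("pics/raw_"+f),cv2.COLOR_BGR2HSV);m=cv2.inRange(h,(5,180,90),(16,255,255));k,l,st,q=cv2.connectedComponentsWithStats(m)
    for i in range(1,k):
        w=world(f,*q[i],.226)
        if st[i,4]>30 and abs(w[0]-.674)<.05 and abs(w[1])<.05: print(n,st[i,4],q[i],w)
E
```

```text
time_s: 26.58
position: [0.5682, 0.022, 0.2841]
ee_rot: [-3.142, -0.0, 3.138]
wrist_force: [-0.3, -0.0, 0.6]
finger_gap: -0.0001
gripper_force: 0.0
[ 3.87289876e-02  3.70705291e-01  2.64536259e-01  1.46504557e+00
 -2.26243192e-05  4.25373195e-02] [-3.14155226e+00 -4.16931399e-04  3.13778432e+00]
blue 47 [299.  152.8] [0.3949 0.3767] [0.4302 0.3349]
blue 120 [285.8 250.1] [0.6379 0.0571] [0.6624 0.0294]
blue 80 [280.3 260.8] [0.6518 0.0217] [ 0.6757 -0.0044]
blue 71 [275.  274.7] [ 0.6727 -0.0193] [ 0.6956 -0.0436]
red 198 [220.2 257.6] [ 0.5298 -0.0766] [ 0.5589 -0.0982]
green 130 [236.1 214.6] [0.4402 0.0616] [0.4729 0.0341]
side
blue 38 [212.1 159.5] [ 0.6993 -0.0354] [ 6.775e-01 -1.000e-04]
blue 72 [312.6 277.9] [0.2835 0.2449] [0.2836 0.2655]
blue 74 [284.7 291.7] [0.3391 0.3051] [0.3362 0.3225]
blue 81 [252.8 310.5] [0.3968 0.3773] [0.391  0.3909]
red 42 [261.5 152.4] [ 0.5615 -0.1291] [ 0.5471 -0.0892]
red 31 [263.  164.7] [ 0.5379 -0.0791] [ 0.5247 -0.0418]
green 38 [273.1 193.6] [0.4702 0.0144] [0.4606 0.0465]
s 139 [281.31654676 223.38129496] [ 0.67614687 -0.0048973   0.226     ]
d 64 [208.015625 126.46875 ] [ 0.6752661 -0.0018605  0.226    ]
```

```bash
python3 -m crank '-.0357 -.008 0 0 0 0 1; -.0357 -.008 0 0 0 0 1; -.0354 -.0078 0 0 0 0 1; 0 0 0 0 0 0 1; 0 0 .02 0 0 0 1; 0 0 .014 0 0 0 1; 0 0 .012 0 0 0 1; 0 0 .01 0 0 0 1; 0 0 .003 0 0 0 1; 0 0 0 0 0 0 1; 0 0 0 0 0 0 1'
```

```text
time_s: 28.05
position: [0.675, -0.0017, 0.2259]
ee_rot: [3.142, 0.001, 3.141]
wrist_force: [-2.6, -0.1, 3.2]
finger_gap: 0.0003
gripper_force: 1.7
```

```bash
python3 -m crank '0 0 .002 0 0 0 1; 0 0 0 0 0 0 1; 0 0 0 0 0 0 1'; python3 -m crank '0 0 .002 0 0 0 1; 0 0 0 0 0 0 1; 0 0 0 0 0 0 1'
```

```text
time_s: 28.42
position: [0.6752, -0.0017, 0.2251]
ee_rot: [3.141, 0.002, 3.141]
wrist_force: [-4.2, 0.9, 7.7]
finger_gap: 0.0004
gripper_force: 4.2
time_s: 28.8
position: [0.6752, -0.0017, 0.225]
ee_rot: [3.142, 0.004, 3.141]
wrist_force: [-6.6, -0.1, 15.5]
finger_gap: -0.0
gripper_force: 7.2
```

```bash
python3 -m crank '0 0 0 0 0 0 1; 0 0 -.02 0 0 0 1; 0 0 -.0425 0 0 0 1; .0357 .0078 0 0 0 0 -.6; .0357 .0078 0 0 0 0 -.6; .0356 .0079 0 0 0 1 -.6; 0 0 0 0 0 1 -.6; 0 0 .05 0 0 0 -.6; 0 0 .05 0 0 0 -.6; 0 0 .05 0 0 0 -.6; 0 0 .048 0 0 0 -.6; 0 0 0 0 0 0 -.6; 0 0 0 0 0 0 -.6'
```

```text
time_s: 30.42
position: [0.5694, 0.0218, 0.0872]
ee_rot: [3.141, 0.002, 2.932]
wrist_force: [-0.1, -0.2, 1.0]
finger_gap: 0.0683
gripper_force: 0.0
```

```bash
python3 -m crank '.001 0 0 0 0 0 -.6; 0 0 0 0 0 0 1; 0 0 0 0 0 0 1; 0 0 0 0 0 0 1; 0 0 0 0 0 0 1; 0 0 0 0 0 0 1'; python3 -m crank '0 0 0 0 0 -.5 1; 0 0 0 0 0 -.9 1; 0 0 0 0 0 -1 1; 0 0 0 0 0 -1 1; 0 0 0 0 0 -1 1; 0 0 0 0 0 -1 1; 0 0 0 0 0 -1 1; 0 0 0 0 0 -1 1; 0 0 0 0 0 -1 1; 0 0 0 0 0 -1 1; 0 0 0 0 0 -1 1; 0 0 0 0 0 -1 1; 0 0 0 0 0 -1 1; 0 0 0 0 0 -1 1; 0 0 0 0 0 -1 1; 0 0 0 0 0 -.6 1; 0 0 0 0 0 0 1; 0 0 0 0 0 0 1'; python3 - <<'E'
from h import *
s=get_state();print(s["ee_rot"])
shot("scene","s8.png");find("s8.png");shot("side","d8.png");print("side");find("d8.png")
E
```

```text
time_s: 31.18
position: [0.5678, 0.0222, 0.0873]
ee_rot: [3.141, 0.002, 2.932]
wrist_force: [-0.6, 0.6, 5.5]
finger_gap: 0.0353
gripper_force: 61.6
time_s: 33.42
position: [0.5685, 0.021, 0.0873]
ee_rot: [-3.138, -0.001, -1.781]
wrist_force: [2.9, -3.7, 5.4]
finger_gap: 0.0349
gripper_force: 61.5
[-3.13779956e+00 -8.86722327e-04 -1.78144820e+00]
blue 46 [298.9 152.8] [0.3946 0.3767] [0.4299 0.3349]
blue 58 [292.1 214.1] [0.5615 0.1637] [0.5894 0.1314]
blue 39 [293.7 231.5] [0.6088 0.1191] [0.6346 0.0887]
blue 119 [285.9 250.2] [0.6383 0.0571] [0.6628 0.0294]
red 156 [278.1 268.5] [0.6607 0.0044] [ 0.6841 -0.0208]
green 170 [219.5 258.4] [ 0.5253 -0.0759] [ 0.5543 -0.0974]
side
blue 49 [219.6 199.9] [0.6091 0.1044] [0.592  0.1324]
blue 72 [312.6 277.9] [0.2835 0.2449] [0.2836 0.2655]
blue 74 [284.7 291.7] [0.3391 0.3051] [0.3362 0.3225]
blue 81 [252.8 310.5] [0.3968 0.3773] [0.391  0.3909]
red 51 [211.8 161.4] [ 0.7007 -0.0339] [0.6791 0.0011]
red 23 [219.7 170.1] [ 0.6608 -0.0084] [0.6412 0.0253]
green 28 [261.6 155.2] [ 0.5593 -0.1242] [ 0.5452 -0.0849]
```

```bash
python3 -m crank '0 0 0 0 0 0 -.6; 0 0 0 0 0 0 -.6; 0 0 0 0 0 0 -.6; 0 0 -.05 0 0 0 -.6; 0 0 -.05 0 0 0 -.6; 0 0 -.05 0 0 0 -.6; 0 0 -.05 0 0 0 1; 0 0 0 0 0 1 1; 0 0 0 0 0 1 1; 0 0 0 0 0 1 1; 0 0 0 0 0 1 1; 0 0 0 0 0 1 1; 0 0 0 0 0 1 1; 0 0 0 0 0 1 1; 0 0 0 0 0 1 1; 0 0 0 0 0 1 1; 0 0 0 0 0 1 1; 0 0 0 0 0 1 1; 0 0 0 0 0 1 1; 0 0 0 0 0 1 1'; python3 -m crank '-.0357 -.0078 0 0 0 0 1; -.0357 -.0078 0 0 0 0 1; -.0356 -.0079 0 0 0 0 1; 0 0 0 0 0 0 1; 0 0 .02 0 0 0 1; 0 0 .014 0 0 0 1; 0 0 .012 0 0 0 1; 0 0 .01 0 0 0 1; 0 0 .01 0 0 0 1; 0 0 .003 0 0 0 1; 0 0 0 0 0 0 1; 0 0 0 0 0 0 1'
```

```text
time_s: 36.02
position: [0.5668, 0.0222, 0.2855]
ee_rot: [3.141, -0.001, 3.138]
wrist_force: [0.9, 0.5, 0.3]
finger_gap: 0.0001
gripper_force: 0.0
time_s: 37.52
position: [0.674, -0.0014, 0.2172]
ee_rot: [3.141, 0.0, 3.141]
wrist_force: [-3.0, 0.1, 4.0]
finger_gap: -0.0001
gripper_force: 2.0
```

```bash
python3 -m crank '0 0 .002 0 0 0 1; 0 0 .002 0 0 0 1; 0 0 0 0 0 0 1; 0 0 0 0 0 0 1; 0 0 0 0 0 0 1'
```

```text
time_s: 38.15
position: [0.674, -0.0014, 0.217]
ee_rot: [3.141, 0.004, 3.141]
wrist_force: [-8.7, 1.7, 16.9]
finger_gap: -0.0
gripper_force: 8.5
```

```bash
python3 -m crank '0 0 0 0 0 0 1; 0 0 -.025 0 0 0 1; 0 0 -.0455 0 0 0 1; .0354 .0076 0 0 0 0 -.6; .0354 .0076 0 0 0 0 -.6; .0354 .0077 0 0 0 1 -.6; 0 0 0 0 0 1 -.6; 0 0 .05 0 0 0 -.6; 0 0 .05 0 0 0 -.6; 0 0 .05 0 0 0 -.6; 0 0 .048 0 0 0 -.6; 0 0 0 0 0 0 -.6; 0 0 0 0 0 0 -.6'
```

```text
time_s: 39.78
position: [0.5692, 0.0213, 0.0867]
ee_rot: [3.141, 0.002, 2.932]
wrist_force: [1.1, -0.6, 0.9]
finger_gap: 0.0685
gripper_force: 0.0
```

```bash
python3 -m crank '.001 0 0 0 0 0 -.6; 0 0 0 0 0 0 1; 0 0 0 0 0 0 1; 0 0 0 0 0 0 1; 0 0 0 0 0 0 1; 0 0 0 0 0 0 1'; python3 -m crank '0 0 0 0 0 -.5 1; 0 0 0 0 0 -.9 1; 0 0 0 0 0 -1 1; 0 0 0 0 0 -1 1; 0 0 0 0 0 -1 1; 0 0 0 0 0 -1 1; 0 0 0 0 0 -1 1; 0 0 0 0 0 -1 1; 0 0 0 0 0 -1 1; 0 0 0 0 0 -1 1; 0 0 0 0 0 -1 1; 0 0 0 0 0 -1 1; 0 0 0 0 0 -1 1; 0 0 0 0 0 -1 1; 0 0 0 0 0 -1 1; 0 0 0 0 0 -.6 1; 0 0 0 0 0 0 1; 0 0 0 0 0 0 1'; python3 - <<'E'
from h import *
s=get_state();print(s["ee_rot"])
shot("scene","s9.png");find("s9.png");shot("side","d9.png");print("side");find("d9.png")
E
```

```text
time_s: 40.52
position: [0.5678, 0.0222, 0.0869]
ee_rot: [3.14, 0.002, 2.932]
wrist_force: [-1.8, 1.2, 6.0]
finger_gap: 0.0348
gripper_force: 61.9
time_s: 42.78
position: [0.5685, 0.0209, 0.0869]
ee_rot: [-3.138, -0.0, -1.781]
wrist_force: [3.8, -2.5, 5.6]
finger_gap: 0.0351
gripper_force: 61.7
[-3.13777084e+00 -1.18599458e-04 -1.78085654e+00]
blue 46 [298.9 152.8] [0.3946 0.3767] [0.4299 0.3349]
blue 69 [235.2 205.8] [0.4248 0.0734] [0.4587 0.045 ]
blue 55 [235.1 220.8] [0.467  0.0339] [0.4991 0.0073]
blue 119 [285.9 250.2] [0.6383 0.0571] [0.6628 0.0294]
red 74 [291.8 215.6] [0.5602 0.1646] [0.5879 0.1324]
red 61 [294.8 229.9] [0.6023 0.1311] [0.6281 0.1004]
green 154 [279.  267.9] [0.6568 0.012 ] [ 0.6801 -0.0133]
side
blue 48 [273.5 190.2] [0.4699 0.0133] [0.4601 0.0461]
blue 72 [312.6 277.9] [0.2835 0.2449] [0.2836 0.2655]
blue 75 [284.7 291.7] [0.3392 0.3053] [0.3363 0.3227]
blue 81 [252.8 310.5] [0.3968 0.3773] [0.391  0.3909]
red 75 [218.9 203. ] [0.6092 0.1106] [0.5923 0.138 ]
green 39 [212.7 163.4] [ 0.6979 -0.0331] [0.6766 0.0015]
```

```bash
python3 -m crank '0 0 0 0 0 0 -.6; 0 0 0 0 0 0 -.6; 0 0 0 0 0 0 -.6; 0 0 -.05 0 0 0 -.6; 0 0 -.05 0 0 0 -.6; 0 0 -.05 0 0 0 -.6; 0 0 -.05 0 0 0 1; 0 0 0 0 0 1 1; 0 0 0 0 0 1 1; 0 0 0 0 0 1 1; 0 0 0 0 0 1 1; 0 0 0 0 0 1 1; 0 0 0 0 0 1 1; 0 0 0 0 0 1 1; 0 0 0 0 0 1 1; 0 0 0 0 0 1 1; 0 0 0 0 0 1 1; 0 0 0 0 0 1 1; 0 0 0 0 0 1 1; 0 0 0 0 0 1 1'
```

```text
time_s: 45.38
position: [0.5667, 0.0217, 0.285]
ee_rot: [-3.142, -0.001, 3.138]
wrist_force: [-0.0, -0.6, 0.5]
finger_gap: 0.0
gripper_force: 0.0
```

```bash
python3 -m crank '-.036 -.0078 0 0 0 0 1; -.036 -.0078 0 0 0 0 1; -.036 -.0079 0 0 0 0 1; 0 0 0 0 0 0 1; 0 0 .02 0 0 0 1; 0 0 .014 0 0 0 1; 0 0 .012 0 0 0 1; 0 0 .01 0 0 0 1; 0 0 .01 0 0 0 1; 0 0 .009 0 0 0 1; 0 0 .002 0 0 0 1; 0 0 .002 0 0 0 1; 0 0 0 0 0 0 1; 0 0 0 0 0 0 1'
```

```text
time_s: 47.12
position: [0.6746, -0.0018, 0.209]
ee_rot: [3.141, 0.002, 3.141]
wrist_force: [-7.1, 0.2, 12.8]
finger_gap: 0.0
gripper_force: 6.5
```

Green pressed firmly at the expected height. One short extra hold, then the last quarter turn.

```bash
python3 -m crank '0 0 .001 0 0 0 1; 0 0 0 0 0 0 1; 0 0 0 0 0 0 1; 0 0 -.03 0 0 0 1; 0 0 -.0485 0 0 0 1; .0356 .0077 0 0 0 0 -.6; .0356 .0077 0 0 0 0 -.6; .0356 .0077 0 0 0 1 -.6; 0 0 0 0 0 1 -.6; 0 0 .05 0 0 0 -.6; 0 0 .05 0 0 0 -.6; 0 0 .05 0 0 0 -.6; 0 0 .048 0 0 0 -.6; 0 0 0 0 0 0 -.6; 0 0 0 0 0 0 -.6'
```

```text
time_s: 49.0
position: [0.5694, 0.0212, 0.0871]
ee_rot: [3.141, 0.002, 2.932]
wrist_force: [0.4, 0.1, 0.6]
finger_gap: 0.0684
gripper_force: 0.0
```

```bash
python3 -m crank '.001 0 0 0 0 0 -.6; 0 0 0 0 0 0 1; 0 0 0 0 0 0 1; 0 0 0 0 0 0 1; 0 0 0 0 0 0 1; 0 0 0 0 0 0 1'
```

```text
time_s: 49.75
position: [0.568, 0.0221, 0.0874]
ee_rot: [3.139, 0.002, 2.932]
wrist_force: [-1.2, 2.7, 6.3]
finger_gap: 0.035
gripper_force: 62.2
```

```bash
python3 -m crank '0 0 0 0 0 -.5 1; 0 0 0 0 0 -.9 1; 0 0 0 0 0 -1 1; 0 0 0 0 0 -1 1; 0 0 0 0 0 -1 1; 0 0 0 0 0 -1 1; 0 0 0 0 0 -1 1; 0 0 0 0 0 -1 1; 0 0 0 0 0 -1 1; 0 0 0 0 0 -1 1; 0 0 0 0 0 -1 1; 0 0 0 0 0 -1 1; 0 0 0 0 0 -1 1; 0 0 0 0 0 -1 1; 0 0 0 0 0 -1 1; 0 0 0 0 0 -.6 1; 0 0 0 0 0 0 1; 0 0 0 0 0 0 1'; python3 -m crank '0 0 0 0 0 0 -.4; 0 0 0 0 0 0 -.4; 0 0 0 0 0 0 -.4; 0 0 -.04 0 0 0 -.4; 0 0 -.04 0 0 0 -.4; 0 0 -.04 0 0 0 -.4; 0 0 0 0 0 1 -.4; 0 0 0 0 0 1 -.4; 0 0 0 0 0 1 -.4; 0 0 0 0 0 1 -.4; 0 0 0 0 0 1 -.4; 0 0 0 0 0 1 -.4; 0 0 0 0 0 1 -.4; 0 0 0 0 0 1 -.4; 0 0 0 0 0 1 -.4; 0 0 0 0 0 1 -.4; 0 0 0 0 0 1 -.4; 0 0 0 0 0 1 -.4; 0 0 0 0 0 1 -.4; 0 0 0 0 0 0 -.4'; python3 - <<'E'
from h import *
a=shot("scene","s10.png");find("s10.png");b=shot("side","d10.png");print("side");find("d10.png")
c=np.hstack([cv2.resize(a[190:390,60:320],(520,400)),cv2.resize(b[90:240,175:350],(280,240))[:,:].copy() if 0 else cv2.copyMakeBorder(cv2.resize(b[90:240,175:350],(280,240)),0,160,0,0,0)]);save(c,"c10.png")
E
```

```text
time_s: 52.0
position: [0.5686, 0.0212, 0.0874]
ee_rot: [-3.138, 0.001, -1.78]
wrist_force: [3.3, -1.0, 5.5]
finger_gap: 0.0353
gripper_force: 62.0
time_s: 54.5
position: [0.5669, 0.0214, 0.2055]
ee_rot: [-3.142, -0.001, -3.141]
wrist_force: [0.0, -0.6, -0.0]
finger_gap: 0.0598
gripper_force: 0.0
blue 46 [298.9 152.8] [0.3946 0.3767] [0.4299 0.3349]
blue 16 [272.2 154.5] [0.3401 0.3109] [0.3777 0.272 ]
blue 120 [285.9 250.2] [0.6383 0.057 ] [0.6628 0.0293]
blue 81 [219.3 250.2] [ 0.515  -0.0659] [ 0.545  -0.0881]
blue 92 [221.3 262.3] [ 0.5485 -0.0885] [ 0.5769 -0.1097]
red 70 [233.8 207.9] [0.4219 0.07  ] [0.4557 0.042 ]
red 71 [238.4 219.8] [0.4654 0.0477] [0.4973 0.0206]
green 56 [292.2 218.2] [0.5628 0.1639] [0.5902 0.132 ]
green 29 [292.7 231.8] [0.5983 0.1274] [0.6241 0.0971]
side
blue 35 [261.6 151.4] [ 0.56   -0.1262] [ 0.5455 -0.0861]
blue 72 [312.6 277.9] [0.2835 0.2449] [0.2836 0.2655]
blue 74 [284.7 291.7] [0.3391 0.3051] [0.3362 0.3225]
blue 81 [252.8 310.5] [0.3968 0.3773] [0.391  0.3909]
red 101 [272.3 196.3] [0.4674 0.0308] [0.4579 0.0624]
green 43 [220.7 203. ] [0.6073 0.1039] [0.5906 0.1314]
```

View pics/c10.png

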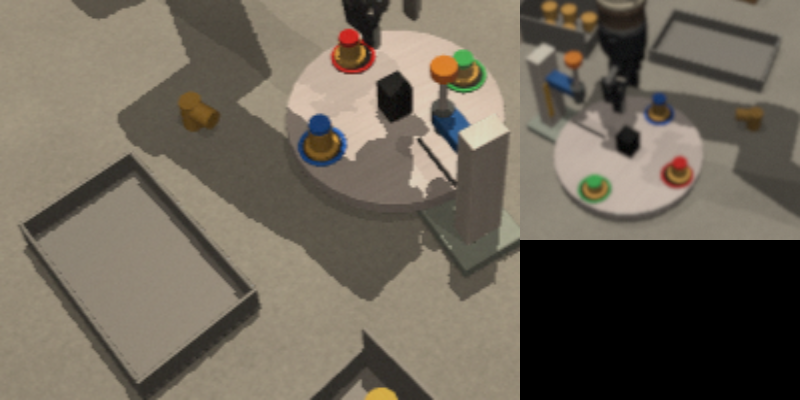

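Full turn is done: the black line points at the column and all three still stand in their nests. The tray rim corners are at (22,228), (130,156), (258,293) and (141,394). Now I move them to the tray, blue first.

```bash
python3 -m crank '.0076 -.036 0 0 0 0 -.4; .0076 -.036 0 0 0 0 -.4; .0070 -.036 0 0 0 0 -.4; 0 0 .05 0 0 0 -.4; 0 0 .05 0 0 0 -.4; 0 0 .0215 0 0 0 -.4; 0 0 0 0 0 0 -.4; 0 0 0 0 0 0 1; 0 0 0 0 0 0 1; 0 0 0 0 0 0 1; 0 0 0 0 0 0 1; 0 0 0 0 0 0 1; 0 0 0 0 0 0 1; 0 0 -.03 0 0 0 1; 0 0 -.05 0 0 0 1; 0 0 0 0 0 0 1; 0 0 0 0 0 0 1'
```

```text
time_s: 56.72
position: [0.5444, -0.0865, 0.164]
ee_rot: [3.141, -0.0, 3.141]
wrist_force: [-0.0, 0.7, -1.6]
finger_gap: 0.0282
gripper_force: 59.5
```

```bash
python3 -m crank '-.0037 -.0369 0 0 0 0 1; -.0037 -.0369 0 0 0 0 1; -.0037 -.0369 0 0 0 0 1; -.0037 -.0369 0 0 0 0 1; -.0037 -.0369 0 0 0 0 1; -.0037 -.0369 0 0 0 0 1; -.0037 -.0369 0 0 0 0 1; 0 0 0 0 0 0 1; 0 0 .05 0 0 0 1; 0 0 .04 0 0 0 1; 0 0 .02 0 0 0 1; 0 0 .004 0 0 0 1; 0 0 0 0 0 0 1; 0 0 .003 0 0 0 1; 0 0 0 0 0 0 1; 0 0 0 0 0 0 1'
```

```text
time_s: 58.72
position: [0.5709, -0.345, 0.0479]
ee_rot: [-3.141, 0.001, 3.141]
wrist_force: [-0.5, -0.2, -0.9]
finger_gap: 0.0278
gripper_force: 59.4
```

```bash
python3 -m crank '0 0 .0025 0 0 0 1; 0 0 0 0 0 0 1; 0 0 0 0 0 0 1'
```

```text
time_s: 59.1
position: [0.571, -0.3452, 0.0464]
ee_rot: [-3.141, 0.001, 3.141]
wrist_force: [-2.3, 0.3, 5.8]
finger_gap: 0.0281
gripper_force: 60.4
```

```bash
python3 -m crank '0 0 0 0 0 0 -.4; 0 0 0 0 0 0 -.4; 0 0 0 0 0 0 -.4; 0 0 -.05 0 0 0 -.4; 0 0 -.05 0 0 0 -.4; 0 0 -.05 0 0 0 -.4; .0113 .0388 0 0 0 0 -.4; .0113 .0388 0 0 0 0 -.4; .0113 .0388 0 0 0 0 -.4; .0113 .0388 0 0 0 0 -.4; .0113 .0388 0 0 0 0 -.4; .0113 .0388 0 0 0 0 -.4; .0113 .0388 0 0 0 0 -.4; .0113 .0388 0 0 0 0 -.4; .0113 .0388 0 0 0 0 -.4; .0113 .0388 0 0 0 0 -.4; 0 0 0 0 0 0 -.4; 0 0 .03 0 0 0 -.4; 0 0 0 0 0 0 -.4'; python3 - <<'E'
from h import *
a=shot("scene","s11.png");find("s11.png");b=shot("side","d11.png");print("side");find("d11.png")
E
```

```text
time_s: 61.48
position: [0.4563, 0.0423, 0.1632]
ee_rot: [-3.141, -0.005, 3.141]
wrist_force: [-0.1, -0.2, -0.4]
finger_gap: 0.0601
gripper_force: 0.0
blue 46 [298.9 152.8] [0.3946 0.3767] [0.4299 0.3349]
blue 38 [270.3 154.5] [0.3357 0.3066] [0.3735 0.2679]
blue 118 [286.  250.2] [0.6384 0.0572] [0.6629 0.0295]
blue 115 [220.8 260.7] [ 0.5435 -0.086 ] [ 0.5722 -0.1073]
blue 115 [142.1 330.3] [ 0.5665 -0.3451] [ 0.5942 -0.355 ]
red 72 [233.7 207.9] [0.4217 0.0697] [0.4555 0.0417]
red 78 [237.5 219.1] [0.4616 0.0477] [0.4937 0.0207]
green 48 [291.3 217.8] [0.5598 0.1631] [0.5873 0.1312]
green 29 [292.6 231.8] [0.5982 0.127 ] [0.624  0.0967]
side
blue 72 [312.6 277.9] [0.2835 0.2449] [0.2836 0.2655]
blue 74 [284.7 291.7] [0.3391 0.3051] [0.3362 0.3225]
blue 82 [252.8 310.5] [0.397  0.3772] [0.3911 0.3908]
red 109 [272.3 195.9] [0.468  0.0291] [0.4585 0.0608]
green 43 [220.8 202.9] [0.6069 0.1034] [0.5903 0.131 ]
```

```bash
python3 -m crank '0 0 .04 0 0 0 -.4; 0 0 .042 0 0 0 -.4; 0 0 0 0 0 0 -.4; 0 0 0 0 0 0 1; 0 0 0 0 0 0 1; 0 0 0 0 0 0 1; 0 0 0 0 0 0 1; 0 0 0 0 0 0 1; 0 0 0 0 0 0 1; 0 0 -.03 0 0 0 1; 0 0 -.05 0 0 0 1; 0 0 0 0 0 0 1; 0 0 0 0 0 0 1'
```

```text
time_s: 63.2
position: [0.4578, 0.0432, 0.1632]
ee_rot: [3.141, 0.001, 3.141]
wrist_force: [-0.2, 0.3, -0.7]
finger_gap: 0.0277
gripper_force: 60.1
```

```bash
python3 -m crank '-.0042 -.0388 0 0 0 0 1; -.0042 -.0388 0 0 0 0 1; -.0042 -.0388 0 0 0 0 1; -.0042 -.0388 0 0 0 0 1; -.0042 -.0388 0 0 0 0 1; -.0042 -.0388 0 0 0 0 1; -.0042 -.0388 0 0 0 0 1; -.0042 -.0388 0 0 0 0 1; -.0042 -.0388 0 0 0 0 1; -.0042 -.0388 0 0 0 0 1; 0 0 0 0 0 0 1; 0 0 .05 0 0 0 1; 0 0 .04 0 0 0 1; 0 0 .02 0 0 0 1; 0 0 .005 0 0 0 1; 0 0 .002 0 0 0 1; 0 0 0 0 0 0 1; 0 0 0 0 0 0 1'
```

```text
time_s: 65.45
position: [0.5003, -0.3453, 0.0467]
ee_rot: [-3.141, 0.002, 3.141]
wrist_force: [-0.5, 0.1, -1.8]
finger_gap: 0.028
gripper_force: 60.2
```

```bash
python3 -m crank '0 0 .002 0 0 0 1; 0 0 0 0 0 0 1; 0 0 0 0 0 0 1'; python3 -m crank '0 0 .001 0 0 0 1; 0 0 0 0 0 0 1; 0 0 0 0 0 0 1'
```

```text
time_s: 65.82
position: [0.5005, -0.3454, 0.0453]
ee_rot: [-3.14, 0.002, 3.141]
wrist_force: [-0.4, 0.7, 6.5]
finger_gap: 0.0271
gripper_force: 61.0
time_s: 66.2
position: [0.5005, -0.3454, 0.0453]
ee_rot: [-3.14, 0.003, 3.141]
wrist_force: [-2.6, 1.5, 11.0]
finger_gap: 0.0277
gripper_force: 61.6
```

```bash
python3 -m crank '0 0 -.001 0 0 0 -.4; 0 0 0 0 0 0 -.4; 0 0 0 0 0 0 -.4; 0 0 -.05 0 0 0 -.4; 0 0 -.05 0 0 0 -.4; 0 0 -.05 0 0 0 -.4; 0 .0367 0 0 0 0 -.4; 0 .0367 0 0 0 0 -.4; 0 .0367 0 0 0 0 -.4; 0 .0367 0 0 0 0 -.4; 0 .0367 0 0 0 0 -.4; 0 .0367 0 0 0 0 -.4; 0 .0367 0 0 0 0 -.4; 0 .0367 0 0 0 0 -.4; 0 .0367 0 0 0 0 -.4; -.022 .0367 0 0 0 0 -.4; -.022 .0367 0 0 0 0 -.4; -.022 .0367 0 0 0 0 -.4; -.023 .0364 0 0 0 0 -.4; 0 0 0 0 0 0 -.4'; python3 -m crank '0 0 .03 0 0 0 -.4; 0 0 0 0 0 0 -.4; 0 0 0 0 0 0 -.4'
```

```text
time_s: 68.7
position: [0.5897, 0.1345, 0.1928]
ee_rot: [3.141, -0.0, -3.138]
wrist_force: [-1.3, -0.5, -0.1]
finger_gap: 0.0599
gripper_force: 0.0
time_s: 69.08
position: [0.5887, 0.1312, 0.1644]
ee_rot: [-3.141, -0.0, 3.14]
wrist_force: [0.1, -0.1, 0.1]
finger_gap: 0.0597
gripper_force: 0.0
```

```bash
python3 - <<'E'
from h import *
a=shot("scene","s12.png");find("s12.png");b=shot("side","d12.png");print("side");find("d12.png")
E
```

```text
blue 31 [244.4 155.2] [0.2794 0.2462] [0.3198 0.2102]
blue 38 [270.3 154.5] [0.3357 0.3066] [0.3735 0.2679]
blue 116 [286.  250.2] [0.6384 0.0571] [0.6629 0.0295]
blue 122 [220.6 260.8] [ 0.5435 -0.0865] [ 0.5722 -0.1078]
blue 114 [142.1 330.3] [ 0.5666 -0.345 ] [ 0.5942 -0.3549]
red 125 [235.7 217.3] [0.4529 0.049 ] [0.4853 0.0219]
red 113 [124.6 312.5] [ 0.4931 -0.3455] [ 0.5237 -0.3553]
green 43 [290.7 217. ] [0.5566 0.164 ] [0.5843 0.1321]
green 21 [290.8 232.2] [0.5956 0.1223] [0.6216 0.0922]
side
blue 27 [279.4 109.1] [ 0.5727 -0.3506] [ 0.5576 -0.2986]
blue 73 [312.5 277.9] [0.2836 0.245 ] [0.2837 0.2656]
blue 74 [284.7 291.7] [0.3391 0.3051] [0.3362 0.3225]
blue 81 [252.8 310.5] [0.3968 0.3773] [0.391  0.3909]
red 33 [298.1 115.2] [ 0.5003 -0.3515] [ 0.4891 -0.3   ]
red 111 [272.8 199.3] [0.4623 0.0408] [0.4531 0.0719]
green 44 [221.1 203.1] [0.6058 0.1038] [0.5893 0.1313]
```

Red and blue are in the tray. Picking green: down to 0.080.

```bash
python3 -m crank '0 0 .04 0 0 0 -.4; 0 0 .044 0 0 0 -.4; 0 0 0 0 0 0 -.4; 0 0 0 0 0 0 1; 0 0 0 0 0 0 1; 0 0 0 0 0 0 1; 0 0 0 0 0 0 1; 0 0 0 0 0 0 1; 0 0 0 0 0 0 1; 0 0 -.03 0 0 0 1; 0 0 -.05 0 0 0 1; 0 0 0 0 0 0 1; 0 0 0 0 0 0 1'
```

```text
time_s: 70.8
position: [0.5886, 0.1319, 0.16]
ee_rot: [3.141, 0.0, 3.141]
wrist_force: [0.4, -0.4, -2.6]
finger_gap: 0.0266
gripper_force: 59.5
```

```bash
python3 -m crank '.0264 -.0367 0 0 0 0 1; .0264 -.0367 0 0 0 0 1; .0264 -.0367 0 0 0 0 1; .0264 -.0367 0 0 0 0 1; .0264 -.0367 0 0 0 0 1; .0264 -.0367 0 0 0 0 1; 0 -.0367 0 0 0 0 1; 0 -.0367 0 0 0 0 1; 0 -.0367 0 0 0 0 1; 0 -.0367 0 0 0 0 1; 0 -.0367 0 0 0 0 1; 0 -.0367 0 0 0 0 1; 0 -.0365 0 0 0 0 1; 0 0 0 0 0 0 1; 0 0 .05 0 0 0 1; 0 0 .04 0 0 0 1; 0 0 .02 0 0 0 1; 0 0 .005 0 0 0 1; 0 0 0 0 0 0 1; 0 0 0 0 0 0 1'; python3 -m crank '0 0 .003 0 0 0 1; 0 0 0 0 0 0 1; 0 0 0 0 0 0 1'
```

```text
time_s: 73.3
position: [0.4306, -0.3447, 0.0451]
ee_rot: [-3.141, 0.001, -3.141]
wrist_force: [-0.2, 0.6, -2.0]
finger_gap: 0.0271
gripper_force: 59.7
time_s: 73.68
position: [0.4309, -0.3452, 0.0429]
ee_rot: [-3.141, 0.002, 3.141]
wrist_force: [-1.5, 1.2, 6.3]
finger_gap: 0.0272
gripper_force: 60.5
```

Contact with the floor. I release, rise and check.

```bash
python3 -m crank '0 0 0 0 0 0 -.4; 0 0 0 0 0 0 -.4; 0 0 0 0 0 0 -.4; 0 0 -.05 0 0 0 -.4; 0 0 -.05 0 0 0 -.4; 0 0 -.06 0 0 0 -.4; 0 .04 -.03 0 0 0 -.4; 0 .04 0 0 0 0 -.4; 0 .04 0 0 0 0 -.4; 0 .04 0 0 0 0 -.4; 0 0 0 0 0 0 -.4; 0 0 0 0 0 0 -.4; 0 0 0 0 0 0 -.4'; python3 - <<'E'
from h import *
a=shot("scene","s13.png");b=shot("side","d13.png");find("s13.png")
save(np.hstack([cv2.resize(a,(400,300)),cv2.resize(b,(400,300))]) if 0 else np.vstack([cv2.resize(a[190:390,60:320],(520,400)),cv2.resize(b[80:180,180:440],(520,200))]),"c13.png")
E
```

```text
time_s: 75.3
position: [0.4304, -0.1859, 0.2317]
ee_rot: [-3.141, 0.0, 3.14]
wrist_force: [-0.7, 1.2, 0.6]
finger_gap: 0.0597
gripper_force: 0.0
blue 46 [298.9 152.8] [0.3946 0.3767] [0.4299 0.3349]
blue 29 [244.2 155.1] [0.2786 0.2461] [0.319 0.21 ]
blue 36 [270.3 154.4] [0.3352 0.307 ] [0.3731 0.2683]
blue 118 [285.9 250.2] [0.6383 0.0571] [0.6628 0.0294]
blue 120 [220.8 261.2] [ 0.5448 -0.087 ] [ 0.5734 -0.1083]
blue 116 [142.  330.3] [ 0.5664 -0.3452] [ 0.5941 -0.3551]
red 123 [235.6 217.4] [0.453  0.0485] [0.4854 0.0214]
red 109 [124.5 312.5] [ 0.4928 -0.3457] [ 0.5235 -0.3555]
green 30 [292.9 231.3] [0.5976 0.1289] [0.6235 0.0986]
green 95 [109.6 296.9] [ 0.424  -0.3453] [ 0.4574 -0.355 ]
```

View pics/c13.png

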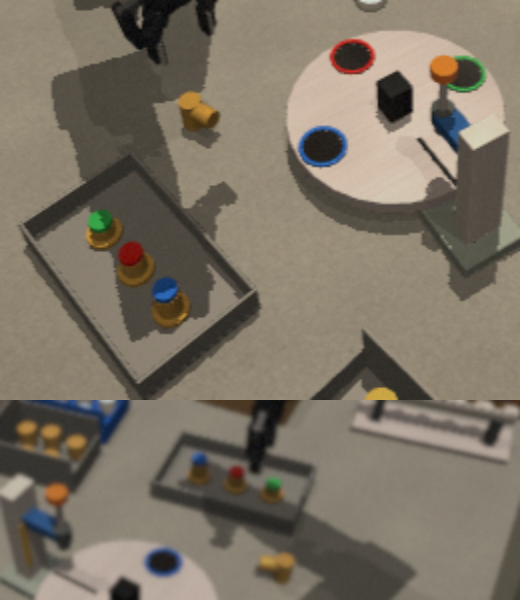

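The picture shows green (102,228), red (133,262) and blue (168,300) upright on the tray floor. The nests are empty, the black line points at the column and the gauge is up.

```bash
python3 -c "
from rig import sign_off; print(sign_off())"
```

```text
the job is handed in; nothing more can be done
None
```

The job is handed in, with no verdict returned: blue, red and green were each nested and gauged in order, the table was left at one full turn, and all three fittings stand upright in the grey tray.

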